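# Zero the herb mill by feel, set it five clicks open and lid it

### The job

Set the herb mill for a medium grind: wind its click collar closed (clockwise seen from above) until you feel the burrs just touch, without forcing them, then back it off exactly five clicks. Then put the mill's lid on the feed throat, fully home, and leave everything else on the bench where it stands.

Things in the scene. Friction and masses are not known exactly. Their poses are not given: they have to be found in the camera images.
- collar_grip (a point): the white herb mill's grind collar: a dark ring with twelve upright flats, 62 mm across flats and 28 mm tall, turning about the vertical; the mill is fixed to the bench. This point is on its axis at half its height, 186 mm above the bench, and does not turn with it. Clockwise from above closes the burrs, counter-clockwise opens. No marks show the setting; it starts 1 to 5 clicks open
- collar_top (a point): centre of the collar's top, 14 mm above collar_grip. 12 clicks to the turn, 30 degrees each, one to a flat: in every click flats face along this point's x and y axes (the mill's), so it looks alike in all. Leaving a click takes a peak of 0.15 to 0.2 N m, fading to the crest half-way, past which it snaps into the next; let go between, it settles in the nearer. Grip on two opposite flats: off them the pads slip
- collar_foot (a point): centre of the collar's underside, 14 mm below collar_grip; under it the neck is 50 mm across for 14 mm, and the rest of the mill is lower still. How closing ends: 0.05 rad past the closed click the burrs touch and push back like a spring of 5 N m per rad, on top of the click's own 0.1; 0.3 in all is a clear touch, 0.7 is forcing. Let go there, the collar settles back into the closed click, from which the five clicks count
- throat_rim (a point): centre of the open mouth of the mill's steel feed throat, level with its rim: bore 36 mm, outside 42 mm, 30 mm deep, standing up 3 mm above the collar's top and fixed (it does not turn); z up, x along the mill's base away from its front
- burr_gap (a joint): opening of the burrs in m: 0 with the collar in the closed click, 0.00002 more for each click open, below 0 as touching burrs are forced. Far finer than this reading's noise, so the clicks must be felt
- lid_knob (a point): the mill's lid, standing upright on the bench: this point is the centre of its wooden knob (18 mm across, 24 mm tall, z its axis). The knob stands on a brass disc 48 mm across and 4 mm thick, under which a black plug 32.4 mm across reaches 10 mm down into the throat; the disc's underside, which rests on the throat's rim, is 16 mm below this point and the plug's end 26 mm below; 90 g
- lid_seat (a point): point of the lid on its axis at the disc's underside, 16 mm below the knob's centre: lies at throat_rim when the lid is fully home
- cup_mid (a point): bystander: steel catch cup, 56 mm across and 60 mm tall, under the mill's spout; its centre
- amber_mid (a point): bystander: amber bottle, 48 mm across and 105 mm tall; its centre
- dropper_mid (a point): bystander: small amber dropper bottle, 33 mm across and 102 mm tall; its centre
- jar_mid (a point): bystander: glass herb jar with brass lid, 84 mm across and 112 mm tall; its centre
- bowl_mid (a point): bystander: blue-grey bowl with two plums, 140 mm across and 57 mm tall; its centre
- brush_grip (a point): bystander: small wooden mill brush lying on the bench, 150 mm long; a point on its handle
Mind the look-alikes: they are no part of the job. Of the things like the part that bears lid_knob, leave any that is white; of the rest the larger one is meant.

How it is judged:
On the way, in this order (a step that is already met when the one before it is completed fails the run):
1. the collar has been wound closed until the burrs just touch (into the closed click) (value of joint burr_gap below 5e-06 m), for 0.1 s.
2. the collar stands in the fifth click open from there (value of joint burr_gap between 9.3e-05 and 0.000107 m), for 0.3 s.
At the end, for the whole second after the job is handed in: the collar rests in the fifth click open (within a third of a click), and the lid sits upright and fully home on the throat: its disc within 1.5 mm of the rim, centred to 3 mm, tilted less than 0.06 rad (all of step 2 and horizontal distance between lid_seat and throat_rim below 0.003 m and z of lid_seat in the frame of throat_rim between -0.002 and 0.0015 m and angle between lid_seat's own z axis and vertical below 0.06 rad); the robot touches nothing.
It fails at once if the burrs are forced together: the collar wound more than 0.21 rad (12 degrees) past the closed click, about 0.7 N m against the burrs (value of joint burr_gap below -8e-06 m).
It fails at once if a bystander (cup, bottles, jar, bowl or brush) is moved more than 20 mm (distance of any of cup_mid, amber_mid, dropper_mid, jar_mid, bowl_mid, brush_grip from where it was at the start of the episode above 0.02 m).
It also fails if it takes over 72 s, if anything falls off the work surface, if the arm or the gripper's body presses on something with over 40 N, if the wrist force passes 120 N, or if a joint passes its speed limit or range.

### The arm

A 6-joint arm with a two-finger parallel gripper is mounted at the origin on the work surface. World frame = base frame: x ahead of the robot, y to its left, z up, the work surface at z = 0. Lengths are in m, angles in rad, forces in N, time in s.
With the tool pointing down it reaches from about 0.225 to 0.725 m from the base axis. Payload 3.1 kg.
Tool frame: the origin (TCP) lies midway between the tips of the shut fingers; the grasp point (between the pads) lies 19 mm behind it; z points along the fingers, y is the line along which they close (so a half turn about z gives the same grasp; the last joint's range is limited). The gripper opens to 85 mm and grips with 20 to 120 N. Pads are 22 mm wide; open, the fingers measure 114 mm over their backs; the gripper's body (76 mm by 85 mm) begins 54 mm behind the grasp point. The pads swing forward as they close: fully open they stand 13 mm farther back than shut.
Start: joints at [1.035, 0.048, 0.099, 1.622, 0, 1.443], TCP at [0.208, 0.482, 0.231] pointing down, gripper open.
Joint ranges: [-2.91, 2.91], [-0.99, 1.94], [-1.21, 1.42], [-2.12, 2.29], [-1.49, 1.47], [-3.14, 3.14]. Speed limits (rad/s): [2.79, 2.79, 3.14, 3.14, 3.14, 3.14].

### API

Orientations are given as [roll, pitch, yaw] about the fixed x, y, z axes, in that order (R = Rz(yaw) Ry(pitch) Rx(roll)).
In Python, from plant import ctrl, optics, silhouettes gives the robot as it stands.
- The arm moves only by the tool play_rows, never from a script. Its argument "deltas" is one flat list of numbers, 5 for each row, row after row: the opening, from 0 (shut) to 1 (fully open), then the shift along the tool's x, y, z in mm, then the turn about the tool's z in degrees. In form: [grip, x, y, z, twist, grip, x, y, z, twist, ...]. A call has 1 to 20 rows; each row is the pose to reach, as a shift and turn from the pose commanded when the call began, along the tool's axes at that moment; what a row does not reach only later rows make up. A row lasts 1/12 s, in which the tool goes at most 41.7 mm and 7.16 degrees, less where a joint would pass 70% of its speed; a pose out of reach is approached as far as the arm can. A call with a gripper value outside its range is refused whole. The fingers move at their own pace and stop on an object; "squeeze" is the grip in N (left out, the last holds). Time passes only in rows, so rows that repeat a pose let the fingers close. It gives the time, the measured TCP pose, the force, the opening and the grip force at its end, in the units of the state.
- ctrl.get_state(): the state, without advancing time (a new reading comes with each control period).
- optics.capture(name): name is "scene" or "top"; returns a dict with "pixels" (400x640x3 uint8, red, green, blue), "z_map" (400x640 float32, m along the optical axis (not along the pixel's ray), 0 where there is no reading), "camera_matrix" (3x3 intrinsics, pixels), "D" ([k1, k2, p1, p2, k3] as OpenCV has them; the pictures are not rectified), "T" (4x4, takes a point from camera to world coordinates). Camera axes: x right, y up, looking along -z (the intrinsics and any distortion apply to the point x, -y, -z); pixel columns grow to the right and rows downward; lengths in m; the calibration is good to about 2 mm. A picture is of the moment at which its call begins.
- ctrl.sign_off(): hands the job in; it is judged then, once.
Trained networks look in a picture, given as the dict that the camera call returned (one of the last four; its "shot" number tells which), for a name from the list of things; names that differ only in an ending like _2 or _b are one class to them, and where a whole thing is asked for, a point or a joint stands for the part that bears it (a point fixed in the world has none). Each returns a list of dicts, best first, with "conf" (0 to 1); they miss things now and then, are a little off and sometimes report something else, mostly with a low value. They report only what shows in the picture. A call takes as long as a camera call. They do not tell look-alikes from the thing itself.
- silhouettes(picture, query): "pixels" (400x640 bool, what is visible of it) and "box" ([centre column, centre row, width, height] in pixels, round what is visible of it).
The state is a dict: "clock": time; "joints": joint angles; "joint_vel": joint speeds; "joint_efforts": joint torques, N m; "eef_pos": TCP position; "orientation": TCP orientation; "ft_force": force on the tool from outside, world axes, zero at the start; "wrist_torque": the same for the moment, N m; "grip_width": finger opening in m; "grasp_force": force on a finger pad.
Only numpy, scipy, OpenCV 4.12 (cv2) and the standard library are available. Lean on these libraries where they do the work, as an engineer would, in place of code of your own. Each camera call takes 0.05 s, during which the arm holds its last target. There are 200 camera calls.

## Working session

There is one attempt and no reset: what is moved stays moved. The work goes in short steps, Python scripts to look and compute and a tool call to move; the robot and the scene stay as the last step left them, time stands still between calls to the robot, and variables do not carry over. Pictures are saved under pics/ and viewed, at most 10 in all, crops included, and the job is handed in when it is done.

Besides the shell and the picture viewer there is one more tool, called after "Request:" as name(argument=value, ...) on one line, values as JSON. play_rows: Moves the arm, as the interface text tells. Its arguments: {"type":"object","properties":{"deltas":{"type":"array"},"squeeze":{"type":"number"}},"required":["deltas"]}

```bash
ls; mkdir -p pics
cat > h.py <<'E'
import numpy as np, cv2
from plant import ctrl, optics, silhouettes
def cloud(p):
    K=np.array(p["camera_matrix"]);D=np.array(p["D"],float);z=p["z_map"]
    v,u=np.mgrid[0:400,0:640]
    n=cv2.undistortPoints(np.stack([u.ravel(),v.ravel()],1).astype(np.float64)[:,None],K,D)[:,0].reshape(400,640,2)
    P=np.stack([n[...,0]*z,-n[...,1]*z,-z],-1)
    T=np.array(p["T"]); W=P@T[:3,:3].T+T[:3,3]; W[z==0]=np.nan
    return W
def save(p,name,box=None,s=1):
    im=p["pixels"][...,::-1]
    if box: im=im[box[1]:box[3],box[0]:box[2]]
    cv2.imwrite("pics/"+name,cv2.resize(im,None,fx=s,fy=s,interpolation=cv2.INTER_CUBIC))
E
python3 - <<'E'
from h import *
a={}
for n in("scene","top"):
    p=optics.capture(n);a[n]=p["pixels"][...,::-1];W=cloud(p)
    for q in("collar_grip","lid_knob","throat_rim","cup_mid","amber_mid","dropper_mid","jar_mid","bowl_mid","brush_grip"):
        for d in silhouettes(p,q)[:4]:
            w=W[d["pixels"]]; w=w[~np.isnan(w[:,0])]
            print(n,q,round(d["conf"],2),np.round(d["box"]),np.round(np.percentile(w,[5,50,95],axis=0),3).tolist() if len(w) else None)
    save(p,n+"0.png",None,1.25)
    print(np.round(p["T"],2).tolist())
print(ctrl.get_state())
E
```

```text
pics
scene collar_grip 0.71 [304. 256.  78.  92.] [[0.587, 0.033, 0.012], [0.691, 0.087, 0.124], [0.754, 0.115, 0.199]]
scene lid_knob 0.55 [291. 183.  20.  12.] [[0.487, -0.292, -0.002], [0.512, -0.261, 0.013], [0.527, -0.246, 0.037]]
scene lid_knob 0.43 [304. 171.  12.  11.] [[0.399, -0.315, -0.004], [0.422, -0.285, 0.008], [0.434, -0.273, 0.026]]
scene throat_rim 0.64 [302. 258.  82.  90.] [[0.586, 0.033, 0.012], [0.693, 0.087, 0.123], [0.754, 0.115, 0.198]]
scene throat_rim 0.18 [232. 166.  11.  21.] [[0.635, -0.422, 0.028], [0.65, -0.411, 0.055], [0.662, -0.402, 0.097]]
scene cup_mid 0.5 [313. 261.  11.  17.] [[0.606, 0.039, 0.018], [0.632, 0.079, 0.043], [0.653, 0.087, 0.073]]
scene amber_mid 0.58 [403. 295.  24.  31.] [[0.493, 0.275, 0.005], [0.515, 0.299, 0.065], [0.527, 0.314, 0.104]]
scene amber_mid 0.35 [302. 258.  81.  88.] [[0.587, 0.033, 0.012], [0.693, 0.087, 0.123], [0.754, 0.116, 0.198]]
scene dropper_mid 0.56 [232. 165.   8.  18.] [[0.638, -0.42, 0.038], [0.65, -0.41, 0.057], [0.661, -0.402, 0.093]]
scene dropper_mid 0.32 [304. 254.  81.  92.] [[0.586, 0.031, 0.012]
[... 2040 characters left out ...]
0, 1.0]]
{'clock': 1.0, 'joints': array([ 1.03519295e+00,  4.79886053e-02,  9.92278969e-02,  1.62202494e+00,
       -1.48884685e-05,  1.44301008e+00]), 'joint_vel': array([-0.0007634 ,  0.00086332,  0.00011222, -0.00055994, -0.0002009 ,
        0.00027332]), 'joint_efforts': array([ 4.53740768e-04, -3.38655281e+01,  3.20167458e+01,  9.55389733e-04,
       -8.40389271e-05, -3.00359758e-06]), 'eef_pos': array([0.20822353, 0.48193311, 0.2313315 ]), 'orientation': array([3.14158396e+00, 1.61276499e-05, 2.73377552e+00]), 'ft_force': array([ 0.6556811 , -0.14607923,  0.08440675]), 'wrist_torque': array([-0.00310402,  0.02039534, -0.04451431]), 'grasp_force': 0.0, 'grip_width': 0.08524053688641603}
```

Run:
```python
from h import *
p=optics.capture("top");W=cloud(p)
a=cv2.resize(p["pixels"][180:290,350:450],None,fx=4,fy=4,interpolation=cv2.INTER_CUBIC)
b=cv2.resize(p["pixels"][130:220,265:325],None,fx=4.88,fy=4.88,interpolation=cv2.INTER_CUBIC)[:440]
cv2.imwrite("pics/lids.png",np.hstack([a,b])[...,::-1])
z=W[...,2]
for n,lo,hi in(("rim",.2005,.206),("collar",.194,.2005)):
    m=(z>lo)&(z<hi)&(abs(W[...,0]-.66)<.1)&(abs(W[...,1]-.07)<.1)
    w=W[m];print(n,len(w),w.min(0),w.max(0),w.mean(0),np.argwhere(m).mean(0)[::-1])
    (c,r)=cv2.minEnclosingCircle(w[:,:2].astype(np.float32));print(c,r)
```

```text
Traceback (most recent call last):
ValueError: all the input array dimensions except for the concatenation axis must match exactly, but along dimension 0, the array at index 0 has size 440 and the array at index 1 has size 439
```

View pics/top0.png

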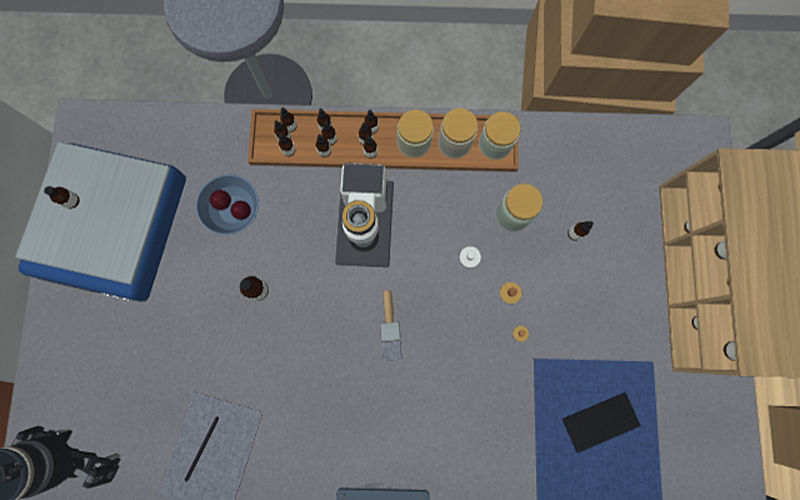

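View pics/scene0.png

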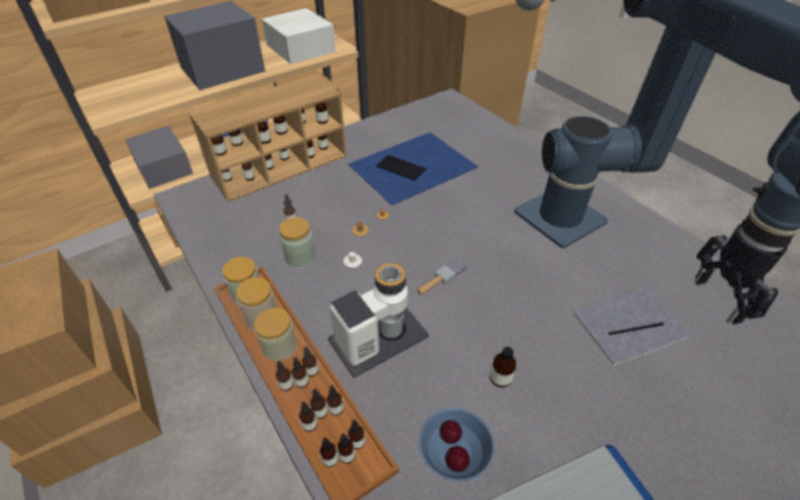

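```bash
sleep 0
```

```text
(no output)
```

The top view shows three lids: white at (376,206), a brass one at (408,234) and a smaller brass one at (417,267). White is excluded, and the larger of the other two is (408,234). I'll confirm with a crop.

Run:
```python
from h import *
p=optics.capture("top");W=cloud(p)
a=cv2.resize(p["pixels"][190:290,350:440],(396,440),interpolation=cv2.INTER_CUBIC)
b=cv2.resize(p["pixels"][130:220,260:320],(293,440),interpolation=cv2.INTER_CUBIC)
cv2.imwrite("pics/lids.png",np.hstack([a,b])[...,::-1])
z=W[...,2]
for n,lo,hi in(("rim",.2015,.207),("collar",.194,.2015)):
    m=(z>lo)&(z<hi)&(abs(W[...,0]-.66)<.1)&(abs(W[...,1]-.07)<.1)
    w=W[m];print(n,len(w),w.min(0),w.max(0),w.mean(0),np.argwhere(m).mean(0)[::-1])
    (c,r)=cv2.minEnclosingCircle(w[:,:2].astype(np.float32));print(c,r)
# mill base plate (dark), low z near mill; orientation
m=(z>.006)&(z<.03)&(abs(W[...,0]-.62)<.13)&(abs(W[...,1]-.05)<.12)
m=cv2.morphologyEx(m.astype(np.uint8),cv2.MORPH_OPEN,np.ones((3,3)))>0
print(m.sum(),cv2.minAreaRect(W[m][:,:2].astype(np.float32)))
for c,r in(((408,234),10),((417,267),8)):
    w=W[c[1]-r:c[1]+r+1,c[0]-r:c[0]+r+1].reshape(-1,3)
    for lo,hi in((.007,.022),(.028,.06)):
        s=w[(w[:,2]>lo)&(w[:,2]<hi)];print(c,lo,len(s),cv2.minEnclosingCircle(s[:,:2].astype(np.float32)),s.mean(0))
```

```text
rim 189 [0.5958603  0.02706559 0.20151486] [0.65540353 0.08817362 0.20647182] [0.62564065 0.05676625 0.20303042] [286.40740741 172.94179894]
(0.6262796521186829, 0.05718392878770828) 0.03139668330550194
collar 195 [0.59525041 0.02683363 0.19442316] [0.6584638  0.0886725  0.20146543] [0.6255431  0.05740277 0.19924541] [286.24615385 173.37948718]
(0.6270444393157959, 0.05700263753533363) 0.03230154141783714
1372 ((0.6196863651275635, 0.05636732280254364), (0.2590365409851074, 0.12682905793190002), 0.8064008355140686)
(408, 234) 0.007 192 ((0.5088831782341003, -0.2700944244861603), 0.02356494590640068) [ 0.50859354 -0.26933719  0.01469914]
(408, 234) 0.028 36 ((0.509268581867218, -0.26999640464782715), 0.008809464983642101) [ 0.5086522  -0.26967829  0.03861416]
(417, 267) 0.007 106 ((0.4162319302558899, -0.29272064566612244), 0.02126132883131504) [ 0.42007077 -0.29081178  0.01136392]
(417, 267) 0.028 9 ((0.4196256101131439, -0.290986031293869), 0.004981205798685551) [ 0.42135376 -0.29014467  0.02991443]
```

View pics/lids.png

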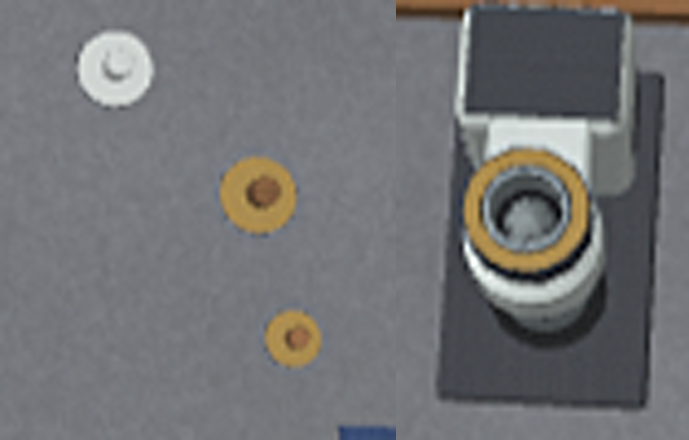

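The crop confirms it. The larger brass disc (about 47 mm) at (408,234) is the one meant. Next I measure the mill's yaw and what stands near the collar.

Run:
```python
from h import *
p=optics.capture("top");W=cloud(p);z=W[...,2];X=W[...,0];Y=W[...,1]
near=(abs(X-.64)<.16)&(abs(Y-.055)<.1)
print(np.histogram(z[near],bins=np.arange(-.01,.26,.01)))
m=near&(X>.66)&(z>.12)
print("tower",m.sum(),np.percentile(W[m],[1,25,50,75,99],axis=0).round(3).tolist())
for lo in (.12,.15,.17,.19): 
  mm=near&(X>.6265)&(z>lo)&(np.hypot(X-.6265,Y-.057)>.036); print(lo,mm.sum(),W[mm].min(0) if mm.any() else 0,np.hypot(X-.6265,Y-.057)[mm].min() if mm.any() else 0)
# tower top rectangle
mt=m&(z>np.percentile(z[m],50)-.008)
print("top rect",cv2.minAreaRect(W[mt][:,:2].astype(np.float32)))
# plate : dark pixels near bench
g=p["pixels"].mean(2)
mp=near&(z<.03)&(g<85)
mp=cv2.morphologyEx(mp.astype(np.uint8),cv2.MORPH_OPEN,np.ones((3,3)))>0
print("plate",mp.sum(),np.median(z[mp]),cv2.minAreaRect(W[mp][:,:2].astype(np.float32)))
# left/right edges per row
for side,f in(("R",np.nanmin),("L",np.nanmax)):
    xs=[];ys=[]
    for v in range(150,208):
        r=mp[v]
        if r.sum()>3: 
            i=f(np.where(r,Y[v],np.nan)); j=np.nanargmin(abs(np.where(r,Y[v],np.nan)-i)); xs.append(X[v,j]);ys.append(i)
    xs=np.array(xs);ys=np.array(ys)
    for _ in range(4):
        c=np.polyfit(xs,ys,1);e=abs(np.polyval(c,xs)-ys);k=e<max(.003,2*np.median(e));xs=xs[k];ys=ys[k]
    print(side,len(xs),np.degrees(np.arctan(c[0])),e.max())
```

```text
(array([1762, 2523, 1376,  220,   15,   19,   16,   16,   14,   15,   12,
         13,   21,   40,   70,  345,  823,    4,   95,   91,  126,  280,
          0,    0,    0,    0]), array([-0.01,  0.  ,  0.01,  0.02,  0.03,  0.04,  0.05,  0.06,  0.07,
        0.08,  0.09,  0.1 ,  0.11,  0.12,  0.13,  0.14,  0.15,  0.16,
        0.17,  0.18,  0.19,  0.2 ,  0.21,  0.22,  0.23,  0.24,  0.25]))
tower 1071 [[0.666, 0.01, 0.125], [0.689, 0.031, 0.148], [0.709, 0.053, 0.152], [0.728, 0.076, 0.154], [0.748, 0.1, 0.157]]
0.12 1078 [0.65257306 0.00923227 0.12022539] 0.03744150385989327
0.15 707 [0.66500643 0.01342814 0.15000821] 0.04220953256652924
0.17 0 0 0
0.19 0 0 0
top rect ((0.7070498466491699, 0.05547585338354111), (0.08876526355743408, 0.08812494575977325), 86.47431182861328)
plate 1356 0.016466846121196865 ((0.6784592866897583, 0.07312124967575073), (0.23494470119476318, 0.15755099058151245), 0.13517498970031738)
R 58 -1.627301703435855 0.0013796746265872066
L 29 -40.50323866350055 0.03122998482206779
```

```bash
cat >> h.py <<'E'
def delta(xyz,yaw=None):
    s=ctrl.get_state();y=s["orientation"][2];d=np.array(xyz)-s["eef_pos"]
    c,n=np.cos(y),np.sin(y)
    t=0 if yaw is None else -np.degrees((yaw-y+np.pi)%(2*np.pi)-np.pi)
    print("rows: x %.1f y %.1f z %.1f twist %.1f"%(1e3*(c*d[0]+n*d[1]),1e3*(n*d[0]-c*d[1]),-1e3*d[2],t))
def st():
    s=ctrl.get_state();print({k:np.round(s[k],4).tolist() for k in("clock","eef_pos","orientation","ft_force","wrist_torque","grip_width","grasp_force")},"j6",round(s["joints"][5],3))
E
python3 -c "
from h import *
delta([.6265,.057,.26],3.0996)"
```

```text
rows: x -552.5 y -224.2 z -28.7 twist -21.0
```

Request:
play_rows(deltas=[1, -80, -32, -30, -3, 1, -552.5, -224, -29, -21, 1, -552.5, -224, -29, -21, 1, -552.5, -224, -29, -21, 1, -552.5, -224, -29, -21, 1, -552.5, -224, -29, -21, 1, -552.5, -224, -29, -21, 1, -552.5, -224, -29, -21, 1, -552.5, -224, -29, -21, 1, -552.5, -224, -29, -21, 1, -552.5, -224, -29, -21, 1, -552.5, -224, -29, -21, 1, -552.5, -224, -29, -21, 1, -552.5, -224, -29, -21, 1, -552.5, -224, -29, -21, 1, -552.5, -224, -29, -21, 1, -552.5, -224, -29, -21, 1, -552.5, -224, -29, -21, 1, -552.5, -224, -29, -21, 1, -552.5, -224, -29, -21])

```text
clock: 2.82
eef_pos: [0.6259, 0.0585, 0.261]
orientation: [3.141, 0.001, 3.102]
ft_force: [-0.0, 0.1, -0.6]
grip_width: 0.0851
grasp_force: 0.0
```

```bash
python3 -c "
from h import *
st();delta([.6265,.057,.161],3.0996)
p=optics.capture('scene');save(p,'s1.png',(220,150,420,300),4)"
```

```text
{'clock': 2.8167, 'eef_pos': [0.6259, 0.0585, 0.261], 'orientation': [3.1413, 0.0006, 3.1021], 'ft_force': [-0.0383, 0.0945, -0.6065], 'wrist_torque': [-0.0063, -0.0045, 0.0014], 'grip_width': 0.0851, 'grasp_force': 0.0} j6 0.026
rows: x -0.7 y -1.5 z 100.0 twist 0.1
```

View pics/s1.png

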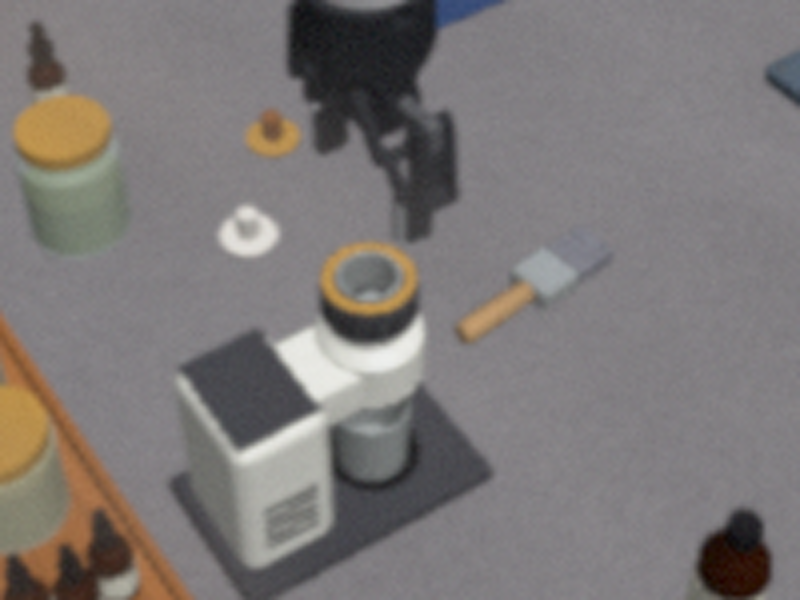

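The view shows the open gripper above the collar at crop (370,290), with nothing beside it. I'll go down part way first.

Request:
play_rows(deltas=[1, 0, 0, 25, 0, 1, 0, 0, 50, 0, 1, 0, 0, 50, 0, 1, 0, 0, 50, 0])

```text
clock: 3.2
eef_pos: [0.6246, 0.058, 0.2085]
orientation: [-3.141, -0.005, 3.101]
ft_force: [-0.9, 0.5, 1.1]
grip_width: 0.0859
grasp_force: 0.0
```

```bash
python3 -c "
from h import *
st();delta([.6265,.057,.161],3.0996)"
```

```text
{'clock': 3.2, 'eef_pos': [0.6246, 0.058, 0.2085], 'orientation': [-3.1415, -0.0048, 3.1014], 'ft_force': [-0.9297, 0.5336, 1.1098], 'wrist_torque': [0.0163, 0.0404, -0.0457], 'grip_width': 0.0859, 'grasp_force': 0.0} j6 0.026
rows: x -1.9 y -0.9 z 47.5 twist 0.1
```

Request:
play_rows(deltas=[1, -1, -1, 24, 0, 1, -1, -1, 48, 0, 1, -1, -1, 48, 0, 1, -1, -1, 48, 0], squeeze=40)

```text
clock: 3.53
eef_pos: [0.6271, 0.0564, 0.1628]
orientation: [-3.142, -0.001, 3.101]
ft_force: [-0.8, -0.3, 0.2]
grip_width: 0.0852
grasp_force: 0.0
```

Request:
play_rows(deltas=[0.5, 0, 0, 0, 0, 0.5, 0, 0, 0, 0, 0.5, 0, 0, 0, 0, 0.5, 0, 0, 0, 0, 0.5, 0, 0, 0, 0, 0.5, 0, 0, 0, 0])

```text
clock: 4.03
eef_pos: [0.6294, 0.0586, 0.1664]
orientation: [3.137, 0.006, 3.102]
ft_force: [-0.2, 4.7, 3.4]
grip_width: 0.0616
grasp_force: 47.4
```

```bash
python3 -c "
from h import *
st()"
```

```text
{'clock': 4.0333, 'eef_pos': [0.6294, 0.0586, 0.1664], 'orientation': [3.1366, 0.0063, 3.102], 'ft_force': [-0.1804, 4.6802, 3.4042], 'wrist_torque': [1.1691, 0.104, 0.0243], 'grip_width': 0.0616, 'grasp_force': 47.3988} j6 0.024
```

Request:
play_rows(deltas=[0.5, 0, 1, 0, 0, 0.5, 0, 1, 0, 0, 0.5, 0, 1, 0, 0])

```text
clock: 4.28
eef_pos: [0.6294, 0.0587, 0.1665]
orientation: [3.138, 0.006, 3.101]
ft_force: [-0.2, 2.9, 6.1]
grip_width: 0.0609
grasp_force: 47.6
```

```bash
cat >> h.py <<'E'
def avg(n=4):
    L=[]
    for i in range(n):
        s=ctrl.get_state();L.append(np.r_[s["eef_pos"],s["orientation"][2],s["ft_force"],s["wrist_torque"],s["grip_width"],s["joints"][5]])
        if i<n-1: optics.capture("top")
    L=np.array(L)
    print(s["clock"],"pos",L[:,:3].mean(0).round(4),"yaw",np.degrees(np.unwrap(L[:,3]).mean()).round(2),"F",L[:,4:7].mean(0).round(1),"M",L[:,7:10].mean(0).round(3),"Mz",L[:,9].round(3),"w",L[-1,10].round(4),"j6",L[-1,11].round(3))
E
python3 -c "
from h import *
avg()"
```

```text
4.4333 pos [0.6294 0.0586 0.1665] yaw 177.69 F [-0.5  3.2  5.8] M [1.012 0.116 0.086] Mz [0.08  0.102 0.088 0.073] w 0.0609 j6 0.026
```

Request:
play_rows(deltas=[0.5, 0, 0, 0, 3.5, 0.5, 0, 0, 0, 7, 0.5, 0, 0, 0, 7, 0.5, 0, 0, 0, 7])

```text
clock: 4.77
eef_pos: [0.6294, 0.0585, 0.1664]
orientation: [3.138, 0.006, 2.979]
ft_force: [-0.3, 3.5, 6.7]
grip_width: 0.0614
grasp_force: 47.6
```

```bash
python3 -c "
from h import *
avg()"
```

```text
4.9167 pos [0.6294 0.0585 0.1664] yaw 170.68 F [-0.3  3.2  6.2] M [0.913 0.124 0.064] Mz [0.063 0.054 0.096 0.044] w 0.0614 j6 0.148
```

Request:
play_rows(deltas=[0.5, 0, 0, 0, 4, 0.5, 0, 0, 0, 4])

```text
clock: 5.08
eef_pos: [0.6294, 0.0584, 0.1664]
orientation: [3.138, 0.006, 2.907]
ft_force: [0.1, 3.0, 6.6]
grip_width: 0.0614
grasp_force: 47.6
```

```bash
python3 -c "
from h import *
avg(3)"
```

```text
5.1833 pos [0.6294 0.0584 0.1664] yaw 166.63 F [-0.6  3.4  6.4] M [0.77  0.144 0.013] Mz [-0.033  0.049  0.023] w 0.0614 j6 0.218
```

Request:
play_rows(deltas=[0.5, 0, 0, 0, 6, 0.5, 0, 0, 0, 8, 0.5, 0, 0, 0, 8])

```text
clock: 5.43
eef_pos: [0.6293, 0.0582, 0.1665]
orientation: [3.138, 0.005, 2.768]
ft_force: [-0.5, 2.4, 6.4]
grip_width: 0.0615
grasp_force: 47.6
```

```bash
python3 -c "
from h import *
avg(3)"
```

```text
5.5333 pos [0.6293 0.0582 0.1665] yaw 158.63 F [-0.5  3.6  6.2] M [ 0.562  0.187 -0.105] Mz [-0.078 -0.144 -0.092] w 0.0613 j6 0.358
```

Request:
play_rows(deltas=[0.5, 0, 0, 0, 6, 0.5, 0, 0, 0, 8, 0.5, 0, 0, 0, 8])

```text
clock: 5.78
eef_pos: [0.6292, 0.058, 0.1664]
orientation: [3.138, 0.005, 2.628]
ft_force: [-0.6, 3.5, 5.7]
grip_width: 0.0616
grasp_force: 47.7
```

```bash
python3 -c "
from h import *
avg(3)"
```

```text
5.8833 pos [0.6292 0.058  0.1664] yaw 150.61 F [-0.8  3.9  5.9] M [ 0.4    0.268 -0.159] Mz [-0.221 -0.135 -0.121] w 0.0613 j6 0.498
```

Request:
play_rows(deltas=[0.5, 0, 0, 0, 4, 0.5, 0, 0, 0, 4])

```text
clock: 6.05
eef_pos: [0.6292, 0.058, 0.1664]
orientation: [3.137, 0.004, 2.558]
ft_force: [-0.5, 3.4, 6.2]
grip_width: 0.0615
grasp_force: 47.6
```

```bash
python3 -c "
from h import *
avg(3)"
```

```text
6.15 pos [0.6292 0.058  0.1665] yaw 146.63 F [-0.3  3.1  6.2] M [0.478 0.221 0.024] Mz [0.03  0.014 0.029] w 0.0614 j6 0.567
```

Request:
play_rows(deltas=[0.5, 0, 0, 0, 3, 0.5, 0, 0, 0, 3])

```text
clock: 6.32
eef_pos: [0.6292, 0.0579, 0.1664]
orientation: [3.137, 0.004, 2.506]
ft_force: [-1.9, 2.7, 6.5]
grip_width: 0.0616
grasp_force: 47.6
```

```bash
python3 -c "
from h import *
avg(3)"
```

```text
6.4167 pos [0.6292 0.0579 0.1664] yaw 143.65 F [-1.3  3.2  6.2] M [0.452 0.281 0.105] Mz [0.118 0.127 0.07 ] w 0.0613 j6 0.619
```

Clicks show cleanly: rest at a yaw of about 147.2°. I'll probe about 6° past each click, where an open click gives about 0.07 N m and touching burrs about 0.37.

Request:
play_rows(deltas=[0.5, 0, 0, 0, 2.5, 0.5, 0, 0, 0, 2.5, 0.5, 0, 0, 0, 2.5])

```text
clock: 6.67
eef_pos: [0.6292, 0.0579, 0.1665]
orientation: [3.137, 0.004, 2.464]
ft_force: [-1.4, 3.7, 6.7]
grip_width: 0.0613
grasp_force: 47.7
```

```bash
python3 -c "
from h import *
avg(3)"
```

```text
6.7667 pos [0.6292 0.0579 0.1665] yaw 141.18 F [-1.6  3.   6.6] M [0.421 0.291 0.074] Mz [0.046 0.118 0.057] w 0.0615 j6 0.663
```

Request:
play_rows(deltas=[0.5, 0, 0, 0, 7, 0.5, 0, 0, 0, 14, 0.5, 0, 0, 0, 21, 0.5, 0, 0, 0, 25, 0.5, 0, 0, 0, 28, 0.5, 0, 0, 0, 30, 0.5, 0, 0, 0, 30])

```text
clock: 7.35
eef_pos: [0.6286, 0.0575, 0.1665]
orientation: [3.137, 0.002, 1.939]
ft_force: [-2.0, 3.2, 8.1]
grip_width: 0.0614
grasp_force: 47.8
```

```bash
python3 -c "
from h import *
avg(3)"
```

```text
7.45 pos [0.6286 0.0575 0.1664] yaw 111.16 F [-1.7  3.2  7.5] M [0.191 0.742 0.13 ] Mz [0.139 0.151 0.1  ] w 0.0614 j6 1.186
```

Request:
play_rows(deltas=[0.5, 0, 0, 0, 2, 0.5, 0, 0, 0, 2, 0.5, 0, 0, 0, 2])

```text
clock: 7.7
eef_pos: [0.6286, 0.0575, 0.1665]
orientation: [3.137, 0.002, 1.906]
ft_force: [-1.6, 2.7, 7.7]
grip_width: 0.0614
grasp_force: 47.8
```

```bash
python3 -c "
from h import *
avg(3)"
```

```text
7.8 pos [0.6286 0.0575 0.1664] yaw 109.18 F [-1.8  2.7  7.3] M [0.138 0.72  0.071] Mz [0.072 0.06  0.082] w 0.0616 j6 1.221
```

Torque is falling, so this click is open too. On to the next, 28° further.

Request:
play_rows(deltas=[0.5, 0, 0, 0, 7, 0.5, 0, 0, 0, 14, 0.5, 0, 0, 0, 20, 0.5, 0, 0, 0, 24, 0.5, 0, 0, 0, 26, 0.5, 0, 0, 0, 28, 0.5, 0, 0, 0, 28])

```text
clock: 8.38
eef_pos: [0.628, 0.0575, 0.1665]
orientation: [3.138, -0.0, 1.416]
ft_force: [-2.3, 2.2, 7.7]
grip_width: 0.0616
grasp_force: 47.9
```

```bash
python3 -c "
from h import *
avg(3)"
```

```text
8.4833 pos [0.628  0.0574 0.1664] yaw 81.16 F [-2.5  1.9  7.6] M [0.163 1.072 0.107] Mz [0.102 0.107 0.113] w 0.0611 j6 1.71
```

Request:
play_rows(deltas=[0.5, 0, 0, 0, 7, 0.5, 0, 0, 0, 14, 0.5, 0, 0, 0, 21, 0.5, 0, 0, 0, 25, 0.5, 0, 0, 0, 28, 0.5, 0, 0, 0, 30, 0.5, 0, 0, 0, 30])

```text
clock: 9.07
eef_pos: [0.6275, 0.0577, 0.1664]
orientation: [3.14, -0.002, 0.892]
ft_force: [-3.8, 2.6, 9.3]
grip_width: 0.0614
grasp_force: 48.0
```

```bash
python3 -c "
from h import *
avg(3)"
```

```text
9.1667 pos [0.6275 0.0577 0.1664] yaw 51.16 F [-3.8  2.5  8.3] M [0.355 1.28  0.1  ] Mz [0.076 0.129 0.093] w 0.061 j6 2.233
```

Request:
play_rows(deltas=[0.5, 0, 0, 0, 7, 0.5, 0, 0, 0, 14, 0.5, 0, 0, 0, 20, 0.5, 0, 0, 0, 24, 0.5, 0, 0, 0, 26, 0.5, 0, 0, 0, 28, 0.5, 0, 0, 0, 28])

```text
clock: 9.75
eef_pos: [0.6273, 0.0581, 0.1664]
orientation: [-3.142, -0.002, 0.405]
ft_force: [-5.1, 3.0, 8.7]
grip_width: 0.0617
grasp_force: 48.0
```

```bash
python3 -c "
from h import *
avg(3)"
```

```text
9.85 pos [0.6273 0.0581 0.1664] yaw 23.22 F [-5.   3.2  8.5] M [0.382 1.296 0.279] Mz [0.24  0.316 0.282] w 0.0613 j6 2.721
```

Request:
play_rows(deltas=[0.5, 0, 0, 0, 1.5, 0.5, 0, 0, 0, 1.5, 0.5, 0, 0, 0, 1.5])

```text
clock: 10.1
eef_pos: [0.6273, 0.0581, 0.1664]
orientation: [3.141, -0.002, 0.38]
ft_force: [-4.9, 3.1, 9.2]
grip_width: 0.0616
grasp_force: 48.0
```

```bash
python3 -c "
from h import *
avg(3)"
```

```text
10.2 pos [0.6273 0.0581 0.1664] yaw 21.77 F [-4.9  3.3  9. ] M [0.332 1.275 0.405] Mz [0.385 0.423 0.408] w 0.0613 j6 2.747
```

Burrs touch: 0.28 then 0.41 N m, a slope of about 5 N m/rad. I'll ease back to the closed click, then open five clicks (150°).

Request:
play_rows(deltas=[0.5, 0, 0, 0, -5.4, 0.5, 0, 0, 0, -5.4, 0.5, 0, 0, 0, -5.4, 0.5, 0, 0, 0, -5.4])

```text
clock: 10.53
eef_pos: [0.6273, 0.0581, 0.1664]
orientation: [-3.141, -0.002, 0.473]
ft_force: [-4.9, 4.2, 8.5]
grip_width: 0.0612
grasp_force: 47.9
```

```bash
python3 -c "
from h import *
avg(3)"
```

```text
10.6333 pos [0.6273 0.0581 0.1664] yaw 27.11 F [-4.2  3.4  8. ] M [0.542 1.237 0.151] Mz [0.161 0.166 0.126] w 0.0613 j6 2.654
```

Request:
play_rows(deltas=[0.5, 0, 0, 0, -6, 0.5, 0, 0, 0, -12, 0.5, 0, 0, 0, -18, 0.5, 0, 0, 0, -24, 0.5, 0, 0, 0, -30, 0.5, 0, 0, 0, -36, 0.5, 0, 0, 0, -42, 0.5, 0, 0, 0, -48, 0.5, 0, 0, 0, -54, 0.5, 0, 0, 0, -60, 0.5, 0, 0, 0, -66, 0.5, 0, 0, 0, -72, 0.5, 0, 0, 0, -75, 0.5, 0, 0, 0, -75])

```text
clock: 11.8
eef_pos: [0.6284, 0.0576, 0.1664]
orientation: [3.137, 0.0, 1.783]
ft_force: [-1.2, 1.9, 7.3]
grip_width: 0.0613
grasp_force: 47.9
```

Request:
play_rows(deltas=[0.5, 0, 0, 0, -6, 0.5, 0, 0, 0, -12, 0.5, 0, 0, 0, -18, 0.5, 0, 0, 0, -24, 0.5, 0, 0, 0, -30, 0.5, 0, 0, 0, -36, 0.5, 0, 0, 0, -42, 0.5, 0, 0, 0, -48, 0.5, 0, 0, 0, -54, 0.5, 0, 0, 0, -60, 0.5, 0, 0, 0, -66, 0.5, 0, 0, 0, -70, 0.5, 0, 0, 0, -73, 0.5, 0, 0, 0, -75, 0.5, 0, 0, 0, -75])

```text
clock: 13.05
eef_pos: [0.6293, 0.0586, 0.1664]
orientation: [3.138, 0.006, 3.092]
ft_force: [-0.1, 2.8, 6.8]
grip_width: 0.0615
grasp_force: 47.7
```

```bash
python3 -c "
from h import *
avg(3)"
```

```text
13.15 pos [0.6293 0.0586 0.1664] yaw 177.13 F [-0.   3.4  6.1] M [0.995 0.403 0.123] Mz [0.122 0.133 0.114] w 0.0612 j6 0.036
```

Request:
play_rows(deltas=[0.5, 0, 0, 0, -2.5, 0.5, 0, 0, 0, -2.5, 0.5, 0, 0, 0, -2.5])

```text
clock: 13.4
eef_pos: [0.6293, 0.0586, 0.1664]
orientation: [3.139, 0.006, 3.134]
ft_force: [0.1, 3.5, 7.1]
grip_width: 0.0612
grasp_force: 47.7
```

```bash
python3 -c "
from h import *
avg(3)"
```

```text
13.5 pos [0.6293 0.0586 0.1664] yaw 179.58 F [0.2 3.6 6.7] M [ 0.91   0.411 -0.03 ] Mz [-0.041 -0.046 -0.003] w 0.0612 j6 -0.007
```

Request:
play_rows(deltas=[1, 0, 0, 0, 0, 1, 0, 0, 0, 0, 1, 0, 0, 0, 0, 1, 0, 0, 0, 0, 1, 0, 0, 0, 0, 1, 0, 0, -20, 0, 1, 0, 0, -60, 0, 1, 0, 0, -100, 0, 1, 0, 0, -100, 0])

```text
clock: 14.25
eef_pos: [0.6304, 0.0569, 0.2722]
orientation: [-3.141, 0.015, 3.133]
ft_force: [0.0, 0.1, 1.3]
grip_width: 0.0855
grasp_force: 0.0
```

```bash
python3 -c "
from h import *
avg(3)
p=optics.capture('top')
delta([.5087,-.2697,.12],2.65)"
```

```text
14.35 pos [0.6299 0.0569 0.2689] yaw 179.52 F [-0.1  0.1  0.6] M [ 0.009 -0.012 -0.014] Mz [-0.018  0.01  -0.033] w 0.085 j6 -0.007
rows: x 116.7 y -327.6 z 143.1 twist 27.7
```

Request:
play_rows(deltas=[1, 13, -38, 0, 3, 1, 26, -75, 0, 6, 1, 39, -112, 0, 10, 1, 52, -150, 0, 14, 1, 65, -187, 20, 18, 1, 78, -224, 40, 22, 1, 91, -261, 60, 26, 1, 104, -297, 80, 28, 1, 115, -326.5, 110, 28, 1, 115, -326.5, 140, 28, 1, 115, -326.5, 170, 28, 1, 115, -326.5, 170, 28, 1, 115, -326.5, 170, 28])

```text
clock: 15.48
eef_pos: [0.5067, -0.2664, 0.0881]
orientation: [3.141, -0.009, 2.644]
ft_force: [-0.1, -0.0, 1.4]
grip_width: 0.0855
grasp_force: 0.0
```

```bash
python3 -c "
from h import *
avg(3)
p=optics.capture('scene');save(p,'s2.png',(260,120,400,225),5)
delta([.5103,-.2685,.018],2.65)"
```

```text
15.5833 pos [ 0.5087 -0.2674  0.0909] yaw 151.55 F [-0.5 -0.2  1.3] M [-0.025 -0.015  0.002] Mz [ 0.001  0.02  -0.014] w 0.0853 j6 -0.104
rows: x 1.1 y -0.4 z 76.7 twist -0.2
```

View pics/s2.png

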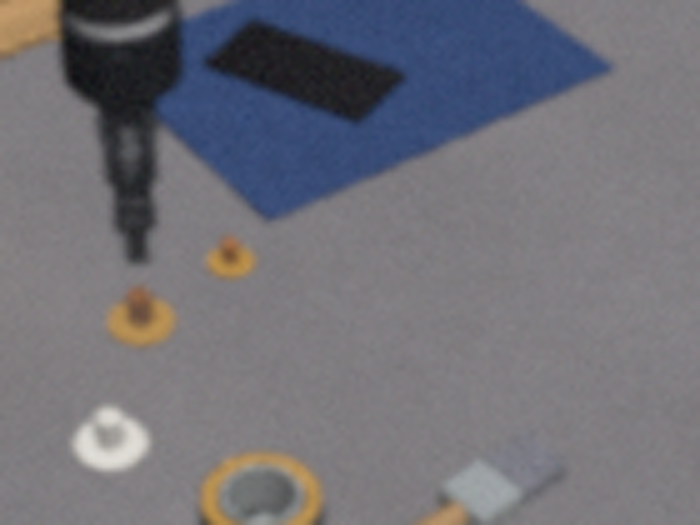

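The fingers stand right over the larger brass lid at crop (140,315). Going down and gripping gently.

Request:
play_rows(deltas=[1, 1, 0, 30, 0, 1, 1, 0, 60, 0, 1, 1, 0, 73, 0, 1, 1, 0, 73, 0, 1, 1, 0, 73, 0], squeeze=25)

```text
clock: 16.05
eef_pos: [0.5102, -0.268, 0.021]
orientation: [-3.141, 0.002, 2.646]
ft_force: [0.4, 0.2, 0.9]
grip_width: 0.0854
grasp_force: 0.0
```

```bash
python3 -c "
from h import *
avg(3)
delta([.5103,-.2685,.018],2.65)"
```

```text
16.15 pos [ 0.5109 -0.2686  0.0219] yaw 151.58 F [ 0.4 -0.4  0. ] M [-0.037  0.003 -0.006] Mz [ 0.006 -0.052  0.029] w 0.0852 j6 -0.104
rows: x 1.2 y -0.0 z 4.6 twist -0.3
```

Request:
play_rows(deltas=[1, 0, 0, 2, 0, 0, 0, 0, 2, 0, 0, 0, 0, 2, 0, 0, 0, 0, 2, 0, 0, 0, 0, 2, 0, 0, 0, 0, 2, 0, 0, 0, 0, 2, 0, 0, 0, 0, 2, 0, 0, 0, 0, 2, 0])

```text
clock: 16.9
eef_pos: [0.509, -0.268, 0.0174]
orientation: [-3.142, -0.0, 2.645]
ft_force: [-0.6, 0.1, 0.8]
grip_width: 0.0169
grasp_force: 25.7
```

```bash
python3 -c "
from h import *
avg(3)"
```

```text
17.0 pos [ 0.509  -0.268   0.0174] yaw 151.53 F [-0.1 -0.   0.8] M [0.003 0.042 0.022] Mz [0.    0.045 0.019] w 0.0167 j6 -0.104
```

Request:
play_rows(deltas=[0, 0, 0, -10, 0, 0, 0, 0, -40, 0, 0, 0, 0, -80, 0, 0, 0, 0, -120, 0, 0, 0, 0, -160, 0, 0, 0, 0, -200, 0, 0, 0, 0, -240, 0, 0, 0, 0, -240, 0, 0, 0, 0, -240, 0])

```text
clock: 17.75
eef_pos: [0.5107, -0.269, 0.2622]
orientation: [-3.141, 0.009, 2.645]
ft_force: [0.3, -0.0, -1.7]
grip_width: 0.0168
grasp_force: 25.6
```

```bash
python3 -c "
from h import *
avg(3);st()
delta([.6273,.0588,.257])"
```

```text
17.85 pos [ 0.5098 -0.2684  0.2594] yaw 151.54 F [ 0.1 -0.2 -1.5] M [ 0.002 -0.012  0.001] Mz [ 0.033  0.002 -0.032] w 0.0172 j6 -0.104
{'clock': 17.85, 'eef_pos': [0.5089, -0.2678, 0.257], 'orientation': [3.1416, -0.0005, 2.6448], 'ft_force': [0.1653, 0.6872, -0.8257], 'wrist_torque': [-0.0253, 0.0089, -0.0323], 'grip_width': 0.0172, 'grasp_force': 25.5971} j6 -0.104
rows: x 51.6 y 343.6 z 0.0 twist 0.0
```

Request:
play_rows(deltas=[0, 3, 20, 0, 0, 0, 8, 55, 0, 0, 0, 13, 90, 0, 0, 0, 19, 125, 0, 0, 0, 24, 160, 0, 0, 0, 29, 195, 0, 0, 0, 35, 230, 0, 0, 0, 40, 265, 0, 0, 0, 45, 300, 0, 0, 0, 49, 325, 0, 0, 0, 51.6, 343.6, 0, 0, 0, 51.6, 343.6, 0, 0, 0, 51.6, 343.6, 0, 0, 0, 51.6, 343.6, 0, 0, 0, 51.6, 343.6, 0, 0])

```text
clock: 19.1
eef_pos: [0.6267, 0.0576, 0.2562]
orientation: [-3.14, -0.002, 2.643]
ft_force: [-1.0, -0.3, -1.1]
grip_width: 0.0168
grasp_force: 25.6
```

```bash
python3 -c "
from h import *
avg(4)
p=optics.capture('scene')
W=cloud(p)
save(p,'s3.png',(270,180,370,255),8)
delta([.6273,.0588,.235])
m=(abs(W[...,0]-.6275)<.05)&(abs(W[...,1]-.058)<.05)
for lo,hi in((.2,.206),(.242,.263)):
    w=W[m&(W[...,2]>lo)&(W[...,2]<hi)];print(len(w),cv2.minEnclosingCircle(w[:,:2].astype(np.float32)),w.min(0),w.max(0))
# brass-coloured pixels of the disc
hsv=cv2.cvtColor(p['pixels'],cv2.COLOR_RGB2HSV)
b=m&(hsv[...,0]>12)&(hsv[...,0]<28)&(hsv[...,1]>110)&(W[...,2]>.235)
w=W[b];print('brass',len(w),w.min(0) if len(w) else '',w.max(0) if len(w) else '', cv2.minEnclosingCircle(w[:,:2].astype(np.float32)) if len(w) else '')
"
```

```text
19.25 pos [0.627  0.0575 0.2568] yaw 151.44 F [-0.4  0.  -0.7] M [-0.041  0.017 -0.026] Mz [-0.06  -0.017 -0.038  0.01 ] w 0.0171 j6 0.484
rows: x 0.5 y 1.0 z 22.5 twist 0.0
116 ((0.6274731755256653, 0.06154647842049599), 0.03056429699063301) [0.59701605 0.03266888 0.2000004 ] [0.65707221 0.09022333 0.20375576]
140 ((0.6275039911270142, 0.06070438772439957), 0.02388068102300167) [0.60381587 0.03713837 0.24852336] [0.65091656 0.08305658 0.26267493]
brass 105 [0.60811435 0.03713837 0.2487026 ] [0.65091656 0.08265461 0.25618989] ((0.630966305732727, 0.06017238646745682), 0.023135632276535034)
```

View pics/s3.png

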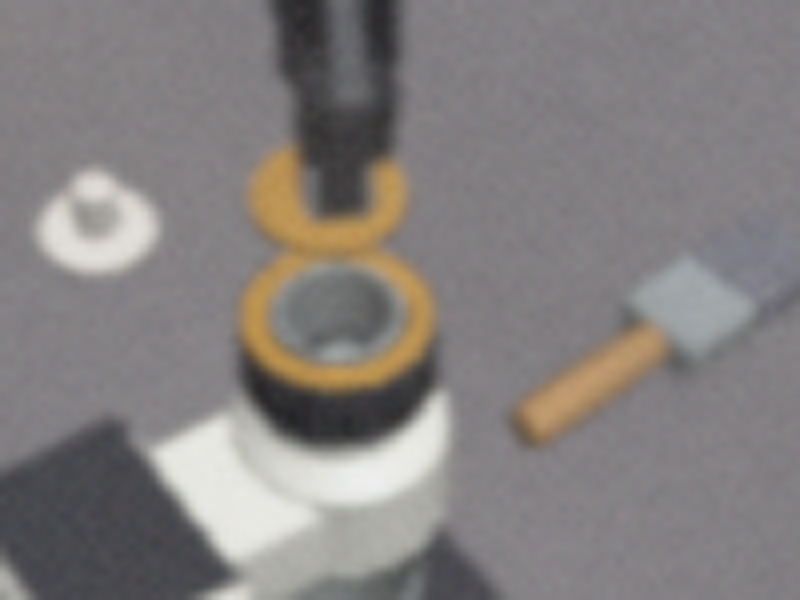

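The lid hangs level above the throat: disc at crop (330,198), collar at (338,317). I'll compare the two centres through the same camera.

```bash
cat > cmp.py <<'E'
from h import *
p=optics.capture('scene');W=cloud(p)
K=np.array(p['camera_matrix']);D=np.array(p['D'],float);T=np.array(p['T'])
def bp(uv,z):
    n=cv2.undistortPoints(np.array([[uv]],float),K,D)[0,0];d=T[:3,:3]@np.array([n[0],-n[1],-1]);return (T[:3,3]+d*(z-T[2,3])/d[2])[:2]
hsv=cv2.cvtColor(p['pixels'],cv2.COLOR_RGB2HSV)
br=(hsv[...,0]>10)&(hsv[...,0]<28)&(hsv[...,1]>100)
m=(abs(W[...,0]-.6275)<.06)&(abs(W[...,1]-.058)<.06)
for n,lo,hi,z in(("disc",.22,.28,None),("collar",.19,.212,.2)):
    k=br&m&(W[...,2]>lo)&(W[...,2]<hi)
    if z is None: z=ctrl.get_state()["eef_pos"][2]-.0034; 
    pts=cv2.convexHull(np.argwhere(k)[:,::-1].astype(np.float32))
    e=cv2.fitEllipse(pts);print(n,k.sum(),e,bp(e[0],z),"z",z,np.median(W[k][:,2]))
E
python3 cmp.py; python3 -c "
from h import *
avg(3)"
```

```text
disc 116 ((310.7810974121094, 204.57029724121094), (14.014341354370117, 18.444427490234375), 89.01262664794922) [0.62999754 0.06148595] z 0.2541486959900049 0.2527114972932815
collar 139 ((311.66748046875, 219.49249267578125), (18.01572608947754, 23.711994171142578), 88.1113052368164) [0.62852655 0.06184251] z 0.2 0.19942078642195338
19.45 pos [0.6274 0.058  0.2576] yaw 151.48 F [-0.6 -0.2 -0.8] M [ 0.011  0.004 -0.01 ] Mz [-0.016  0.042 -0.054] w 0.0166 j6 0.484
```

Request:
play_rows(deltas=[0, 1.2, -0.3, 15, 0, 0, 1.2, -0.3, 28, 0, 0, 1.2, -0.3, 30, 0, 0, 1.2, -0.3, 31, 0, 0, 1.2, -0.3, 31, 0, 0, 1.2, -0.3, 31, 0])

```text
clock: 19.95
eef_pos: [0.6266, 0.059, 0.2273]
orientation: [3.141, 0.001, 2.645]
ft_force: [-0.3, 0.5, -0.5]
grip_width: 0.0166
grasp_force: 25.6
```

```bash
python3 -c "
from h import *
avg(4)"
```

```text
20.1 pos [0.6267 0.059  0.2274] yaw 151.53 F [ 0.3  0.2 -0.8] M [0.004 0.008 0.004] Mz [ 0.012  0.012  0.039 -0.049] w 0.0171 j6 0.484
```

Request:
play_rows(deltas=[0, 0, 0, 2, 0, 0, 0, 0, 4, 0, 0, 0, 0, 6, 0, 0, 0, 0, 8, 0, 0, 0, 0, 8, 0])

```text
clock: 20.52
eef_pos: [0.6259, 0.0591, 0.2175]
orientation: [-3.141, -0.001, 2.645]
ft_force: [0.5, -0.2, -1.5]
grip_width: 0.0169
grasp_force: 25.6
```

```bash
python3 -c "
from h import *
avg(4)"
```

```text
20.6667 pos [0.626  0.059  0.2178] yaw 151.54 F [ 0.1 -0.2 -1.2] M [ 0.038 -0.017 -0.015] Mz [-0.026 -0.012  0.022 -0.043] w 0.0168 j6 0.484
```

No contact below rim level, so the plug is entering the throat. Continuing.

Request:
play_rows(deltas=[0, 0, 0, 2, 0, 0, 0, 0, 4, 0, 0, 0, 0, 5.5, 0, 0, 0, 0, 5.5, 0, 0, 0, 0, 5.5, 0])

```text
clock: 21.08
eef_pos: [0.6261, 0.059, 0.2125]
orientation: [-3.141, -0.0, 2.645]
ft_force: [0.6, -0.3, 0.3]
grip_width: 0.017
grasp_force: 25.6
```

```bash
python3 -c "
from h import *
avg(4)"
```

```text
21.2333 pos [0.6262 0.059  0.2127] yaw 151.53 F [ 0.2 -0.3 -0.5] M [0.025 0.012 0.014] Mz [ 0.039 -0.017  0.025  0.011] w 0.017 j6 0.484
```

Request:
play_rows(deltas=[0, 0, 0, 1.5, 0, 0, 0, 0, 2.5, 0, 0, 0, 0, 3, 0, 0, 0, 0, 3, 0])

```text
clock: 21.57
eef_pos: [0.6264, 0.059, 0.2104]
orientation: [3.141, 0.001, 2.645]
ft_force: [-0.9, 0.0, 1.9]
grip_width: 0.0168
grasp_force: 25.7
```

```bash
python3 -c "
from h import *
avg(4)"
```

```text
21.7167 pos [0.6264 0.059  0.2104] yaw 151.53 F [-0.9 -0.3  2.4] M [-0.003  0.107 -0.018] Mz [-0.017 -0.027 -0.064  0.037] w 0.0169 j6 0.484
```

Contact at the predicted height of 0.2104 m. Releasing and backing straight up.

Request:
play_rows(deltas=[0.5, 0, 0, 0, 0, 0.5, 0, 0, 0, 0, 0.5, 0, 0, 0, 0, 0.5, 0, 0, 0, 0, 0.5, 0, 0, -5, 0, 0.5, 0, 0, -20, 0, 0.5, 0, 0, -50, 0, 0.5, 0, 0, -90, 0, 0.5, 30, 0, -90, 0, 0.5, 70, 0, -90, 0, 0.5, 110, 0, -90, 0, 0.5, 150, 0, -90, 0, 0.5, 150, 0, -90, 0])

```text
clock: 22.8
eef_pos: [0.488, 0.1333, 0.3005]
orientation: [-3.141, -0.005, 2.649]
ft_force: [0.8, -0.5, 0.7]
grip_width: 0.0426
grasp_force: 0.0
```

```bash
sed -i 's/("disc",.22,.28,None)/("disc",.2045,.213,.207)/;s/,.19,.212,.2)/,.19,.2033,.2)/' cmp.py; python3 cmp.py; python3 -c "
from h import *
st()
p=optics.capture('scene');W=cloud(p);a=cv2.resize(p['pixels'][170:250,270:370],(700,560),interpolation=cv2.INTER_CUBIC)
cv2.imwrite('pics/s4.png',a[...,::-1])
m=(abs(W[...,0]-.628)<.022)&(abs(W[...,1]-.06)<.022)&(W[...,2]>.202)&(W[...,2]<.212)
A=np.c_[W[m][:,:2]-[.628,.06],np.ones(m.sum())];print(m.sum(),np.linalg.lstsq(A,W[m][:,2],rcond=None)[0])
"
```

```text
disc 148 ((311.8363342285156, 217.38624572753906), (14.24744701385498, 18.325719833374023), 86.38929748535156) [0.62767584 0.0615064 ] z 0.207 0.20624238744912976
collar 132 ((311.65972900390625, 219.5011749267578), (17.97395896911621, 23.71062469482422), 88.0797119140625) [0.6285591  0.06185582] z 0.2 0.19926722893888782
{'clock': 22.85, 'eef_pos': [0.4913, 0.1321, 0.3007], 'orientation': [3.1414, -0.0005, 2.6483], 'ft_force': [0.1048, -0.9031, -0.5689], 'wrist_torque': [0.0256, -0.1011, 0.0106], 'grip_width': 0.0428, 'grasp_force': 0.0} j6 0.624
156 [-0.01615524 -0.00027437  0.20588931]
```

View pics/s4.png

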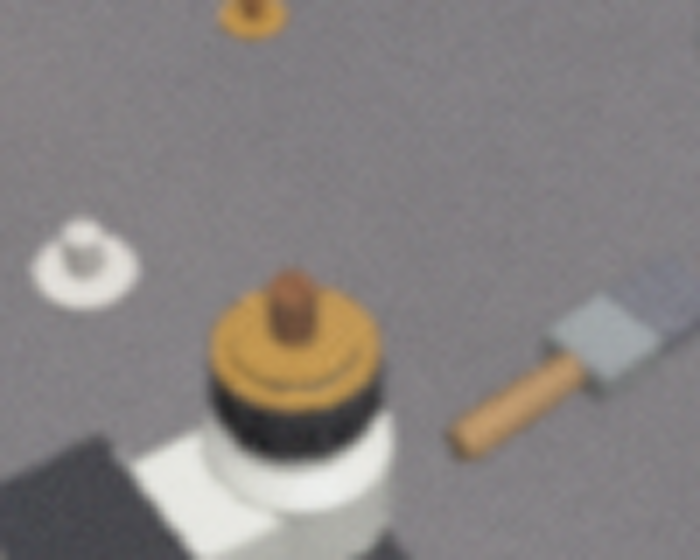

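The lid sits level at crop (295,345). Its disc is 4 mm above the rim's height on top, within about 1 mm of the collar's centre, and the gripper is clear. Handing in.

```bash
python3 -c "
from h import *
print(ctrl.sign_off())"
```

```text
the job is handed in; nothing more can be done
None
```

I wound the collar closed until the burrs touched (about 0.4 N m), backed it off five clicks and seated the larger brass lid level on the throat, then handed the job in at about 23 s; no verdict came back.

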